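# Swap the service pin for the hinge rod in a feeder bracket and hold the rod

### The arm

A 7-joint arm with a two-finger parallel gripper is mounted at the origin on the work surface. World frame = base frame: x ahead of the robot, y to its left, z up, the work surface at z = 0. Lengths are in mm, angles in rad, forces in N, time in s.
With the tool pointing down it reaches from about 400 to 875 mm from the base axis. Payload 4.4 kg.
Tool frame: the origin (TCP) lies at the very end of the fingers, on their centre line; the grasp point (between the pads) lies behind it (ctrl.hold_point_z is the z of the grasp point in the tool frame, in mm); z points along the fingers, y is the direction in which the jaws open and shut (so a half turn about z gives the same grasp; the last joint's range is limited). The gripper opens to 85 mm and grips with 20 to 120 N. Pads are 22 mm wide; open, the fingers measure 114 mm over their backs; the gripper's body (76 mm by 85 mm) begins 54 mm behind the grasp point. The pads swing forward as they close: fully open they stand 13 mm farther back than shut.
Start: joints at [-1.243, 0.628, 0.038, 1.517, -0.027, 0.996, -0.02], TCP at [249.383, 600.271, 231.313] pointing down, gripper open.
Joint ranges: [-3.06, 3.06], [-0.37, 2.12], [-1.25, 1.32], [0.18, 2.47], [-1.1, 4.24], [0.23, 1.98], [-2.94, 2.94]. Speed limits (rad/s): [2.57, 2.57, 3.14, 3.14, 3.14, 3.14, 3.14].

### API

Orientations are given as [roll, pitch, yaw] about the fixed x, y, z axes, in that order (R = Rz(yaw) Ry(pitch) Rx(roll)).
In Python, from cell import ctrl, vision gives the robot as it stands.
- The arm moves only by the shell command python3 -m crank 'ROWS' [OPENING]. ROWS is JSON, a list of rows, each an object of numbers: "x", "y", "z": the shift along the tool's x, y, z in cm; "spin": the turn about the tool's z in rad. A call has 1 to 5 rows; each row shifts and turns the commanded pose from where the row before left it, along the tool's axes as they then stand; what a row does not reach is not made up. A row lasts 1/10 s, in which the tool goes at most 50 mm and 8.59 degrees, less where a joint would pass 70% of its speed; a pose out of reach is approached as far as the arm can. A call is refused whole if a number of a shift passes 5 or a number of a turn 0.15, either way. A call with a gripper value outside its range is refused whole. OPENING is the opening in per cent of the stroke, from 0 (shut) to 100 (fully open), set as the call begins (- or left out, the last holds). The fingers move at their own pace and stop on an object; the grip force is fixed at half the most. Time passes only in rows, so rows that do not move let the fingers close. It gives the time, the measured TCP pose, the force and the opening at its end, in the units of the state.
- ctrl.read_state(): the state, without advancing time (a new reading comes with each control period).
- vision.get_image(name): name is "scene" or "top" or "wrist"; returns the picture (420x560x3 uint8, blue, green, red); there is no depth.
- vision.calibration(name): a dict with "vfov" (degrees; the focal length in pixels is half the picture's height over the tangent of half this angle, whatever the lens; pixels are square), "cx", "cy" (the principal point, pixels), "distortion" ([k1, k2, p1, p2, k3] as OpenCV has them; the pictures are not rectified), "eye" and "rotation" of the camera in the world. Camera axes: x right, y up, looking along -z (the intrinsics and any distortion apply to the point x, -y, -z); pixel columns grow to the right and rows downward; lengths in mm; the calibration is good to about 2 mm. A picture is of the moment at which its call begins: read the wrist's pose just before it. calibration takes no time and is no camera call; for the wrist camera it gives the pose at the moment of the call.
- ctrl.finish_job(): hands the job in, once; it reports no verdict.
Trained networks look in the newest picture that a camera, given by its name, has taken for a name from the list of things; names that differ only in an ending like _2 or _b are one class to them, and where a whole thing is asked for, a point or a joint stands for the part that bears it (a point fixed in the world has none). Each returns a list of dicts, best first, with "score" (0 to 1); they miss things now and then, are a little off and sometimes report something else, mostly with a low value. They report only what shows in the picture. A call takes as long as a camera call. They do not tell look-alikes from the thing itself.
- vision.boxes_of(name, camera): "extent" ([left, top, right, bottom] in pixels, round what is visible of it).
- vision.regions_of(name, camera): "mask" (420x560 bool, what is visible of it) and "extent" ([left, top, right, bottom] in pixels, round what is visible of it).
- vision.place_of(name, camera): "point" ([column, row] in pixels: a listed point, or the origin of a listed thing).
The state is a dict: "clock": time; "qpos": joint angles; "qd": joint speeds; "tau": joint torques, N m; "eef_pos": TCP position; "tool_rot": TCP orientation; "force": force on the tool from outside, world axes, zero at the start; "torque": the same for the moment, N m; "width": finger opening in mm.
Only numpy, scipy, OpenCV 4.12 (cv2) and the standard library are available. Lean on these libraries where they do the work, as an engineer would, in place of code of your own. Each camera call takes 0.05 s, during which the arm holds its last target.

### The job

Draw the short headed service pin out of the upper bushing of the C-shaped steel bracket and leave it hanging by its collar in the open notch on the bracket's side. Then take the longest of the three plain rods from the grey rack, thread it nose down through the upper and then the lower bushing, and finish while still holding it there, still and upright, with its nose showing clearly below the lower lug but well clear of the base plate, ready for a clip to be fitted. Leave the two shorter rods standing in the rack.

Things in the scene. Friction and masses are not known exactly. Their poses are not given: they have to be found in the camera images.
- bracket: Fixed C-shaped steel bracket, left or right of the robot's centre line, yaw within 0.5 rad. Origin on the table below the bores' common upright axis; y points from bores to side notch. Grey base plate x -50..50, y -65..85 mm, top at z 8 mm. Lugs 50 x 50 mm at z 38-50 and 84-96 mm, joined by a web at y -37..-25 mm. No part of it is higher than 96 mm.
- upper_bore (a point): Centre of the upper bore's mouth, on the upper lug's top face, 96 mm above the table; axes as the bracket's. Both bores are upright through holes of 16 mm diameter with a chamfered, brass-rimmed mouth.
- lower_bore (a point): Centre of the lower bore's mouth, on the lower lug's top face, 46 mm straight below upper_bore, 50 mm above the table; axes as the bracket's.
- notch (a point): Middle of the side notch at the prongs' top face, 45 mm from the bore axis along the bracket's y, 96 mm above the table; axes as the bracket's. Two prongs 12 mm wide, 12 mm thick, flush with the upper lug, reach from y 25 to 67 mm; the notch between them is 17 mm wide, open at its +y end, above and below.
- pin_grip (a point): Service pin, steel, 66 mm tall, about 90 g, standing loose in the upper bore, collar on the lug. From the foot up: shank 14 mm diameter, 30 mm long, tapered nose; collar 26 mm diameter, 4 mm thick; round grip 16 mm diameter, 32 mm tall, to be gripped by its sides from above. This point: middle of the grip, 16 mm above the collar's top, 50 mm above the foot; z up along the pin.
- pin_collar (a point): Centre of the underside of the pin's collar (30 mm above its foot); it lies on the lug's or the prongs' top face when the pin hangs.
- pin_foot (a point): Centre of the pin's foot, the lower end of its shank.
- rack: Fixed grey rod rack, block 70 x 170 x 60 mm (x, y, z), origin at the centre of its underside, yaw within 0.5 rad, on the other side of the centre line from the bracket. Three upright 15.5 mm square holes, 45 mm deep, in a row along its y at -55, 0 and 55 mm; a rod stands in each, its foot 15 mm above the table.
- rod_mid (a point): The hinge rod, longest of three: plain round steel, 14 mm diameter, 185 mm long, about 0.2 kg, no head, lowest 8 mm tapered to an 8 mm nose. Stands upright in any hole of the rack, top 200 mm above the table. This point: its middle, 92.5 mm from either end; z up along the rod. Grip its top 40 mm from above, so that the fingers stay above lug and parked pin when it is threaded.
- rod_top (a point): Centre of the hinge rod's upper end.
- rod_foot (a point): Centre of the hinge rod's lower end (its nose).
- rod_b_mid (a point): Spare rod of the same kind, 120 mm long, top 135 mm above the table, in another hole of the rack; this point is its middle. Not used.
- rod_c_mid (a point): Spare rod of the same kind, 90 mm long, top 105 mm above the table, in another hole of the rack; this point is its middle. Not used.
Things that resemble listed ones, but are neither listed nor needed, are in the scene too. Of the things shaped like the bracket, the steel one is meant. Leave any red look-alike of the part that bears pin_grip alone.

How it is judged:
By the outcome, as a careful person would: the job done as asked, in the order asked, and still so for the second after the job is handed in, while the arm keeps its last pose, push and grip.
It also fails if it takes over 69 s, if anything falls off the work surface, if the arm or the gripper's body presses on something with over 40 N, if the wrist force passes 120 N, or if a joint passes its speed limit or range.

## Working session

There is one attempt and no reset: what is moved stays moved. The work goes in short steps, Python scripts to look and compute and a shell command to move; the robot and the scene stay as the last step left them, time stands still between calls to the robot, and variables do not carry over. Pictures are saved under pics/ and viewed, and the job is handed in when it is done.

```bash
ls; mkdir -p pics
python3 - <<'E'
from cell import ctrl, vision
import cv2
s=ctrl.read_state(); print(s, ctrl.hold_point_z)
for n in ("scene","top","wrist"):
    c=vision.calibration(n); print(n,c)
    cv2.imwrite(f"pics/{n}0.png",vision.get_image(n))
E
```

```text
pics
{'clock': 0.0, 'qpos': array([-1.24279131,  0.62935944,  0.03844061,  1.51838578, -0.02698415,
        0.99627056, -0.02000594]), 'qd': array([ 5.72402657e-04,  1.02398849e-03, -9.77146242e-05, -4.55928378e-05,
        7.67206487e-04,  2.01149280e-03, -7.99635967e-04]), 'tau': array([ 5.56720825e-04, -5.63393605e+01,  1.22668114e+00, -1.93439251e+01,
        1.11319392e-02,  1.07911817e-02, -1.34609092e-06]), 'eef_pos': array([249.14488217, 599.67678524, 230.37474288]), 'tool_rot': array([-3.13968794e+00,  3.86007304e-05,  2.74779104e+00]), 'force': array([-0.22803781, -0.25530252,  0.3862348 ]), 'torque': array([ 0.02073297, -0.05297984, -0.00602692]), 'width': 85.43225536276047} -18.700000000000003
scene {'vfov': 53.257240288140984, 'cx': 282.49220275860614, 'cy': 207.87021367502916, 'distortion': array([0.01368541, 0.        , 0.        , 0.        , 0.        ]), 'eye': array([1146.99726513, -361.01846682,  619.55967282]), 'rotation': array([ 1.00058944, -0.01817737,  1.13219346])}
top {'vfov': 54.33614347106922, 'cx': 277.3614381324695, 'cy': 212.47809554932476, 'distortion': array([-0.08468754,  0.        ,  0.        ,  0.        ,  0.        ]), 'eye': array([ 362.45899355,  -36.43298274, 1227.77452759]), 'rotation': array([ 0.10490296, -0.01517868, -1.59906743])}
wrist {'vfov': 61.47503235401636, 'cx': 277.40541228979447, 'cy': 208.7431546826608, 'distortion': array([-0.04367053,  0.        ,  0.        ,  0.        ,  0.        ]), 'eye': array([186.70330335, 627.06135836, 374.17743601]), 'rotation': array([-0.27392909,  0.0021472 ,  1.17653066])}
```

View pics/scene0.png

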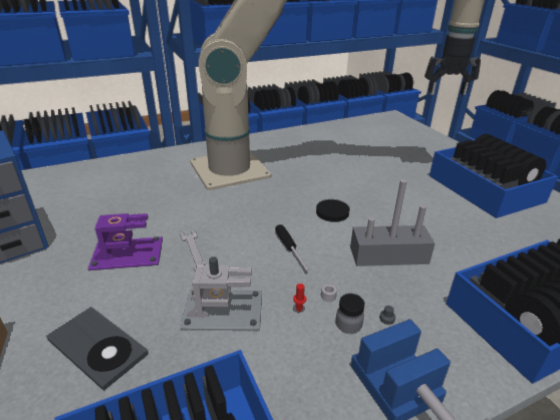

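View pics/top0.png

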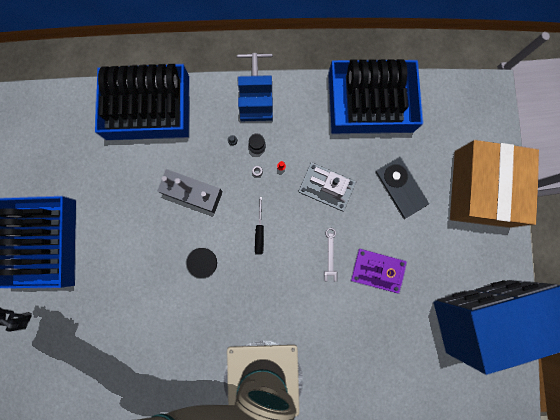

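View pics/wrist0.png

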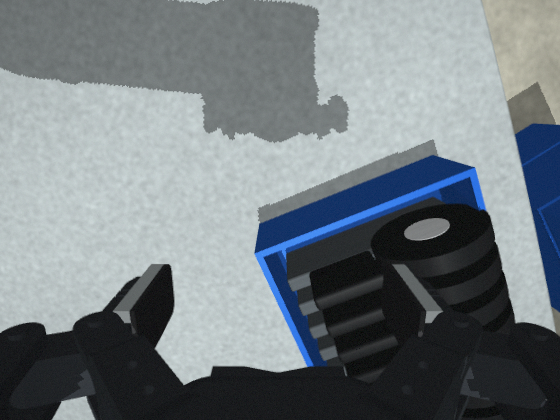

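```bash
cat > h.py <<'E'
from cell import ctrl, vision
import numpy as np, cv2
from scipy.spatial.transform import Rotation as Rn
from scipy.optimize import least_squares
D=np.diag([1.,-1,-1])
def cam(c):
    if isinstance(c,str): c=vision.calibration(c)
    f=210/np.tan(np.radians(c["vfov"]/2))
    K=np.array([[f,0,c["cx"]],[0,f,c["cy"]],[0,0,1]])
    R=Rn.from_euler('xyz',c["rotation"]).as_matrix()
    return K,np.array(c["distortion"]),R,np.array(c["eye"])
def proj(c,P):
    K,d,R,e=cam(c); Rc=(R@D).T
    p,_=cv2.projectPoints(np.atleast_2d(np.array(P,float)),cv2.Rodrigues(Rc)[0],-Rc@e,K,d); return p[:,0]
def ray(c,px):
    K,d,R,e=cam(c)
    u=cv2.undistortPoints(np.array([[px]],float),K,d)[0,0]
    v=R@D@np.array([u[0],u[1],1]); return e,v/np.linalg.norm(v)
def atz(c,px,z):
    e,v=ray(c,px); return e+v*(z-e[2])/v[2]
def tri(obs):
    A=np.zeros((3,3));b=np.zeros(3)
    for c,px in obs:
        e,v=ray(c,px);M=np.eye(3)-np.outer(v,v);A+=M;b+=M@e
    return np.linalg.solve(A,b)
def toolmove(target,yaw=None,s=None):
    "world TCP target -> tool shift in cm; uses measured"
    s=s or ctrl.read_state()
    R=Rn.from_euler('xyz',s["tool_rot"]).as_matrix()
    return R.T@(np.array(target)-s["eef_pos"])/10
E
python3 - <<'E'
from h import *
ims={n:vision.get_image(n) for n in("scene","top")}
for n,im in ims.items():
    for t in ("bracket","upper_bore","notch","pin_grip","pin_collar","rack","rod_mid","rod_top"):
        r=vision.place_of(t,n); print(n,t,[(np.round(x["point"],1).tolist(),round(x["score"],2)) for x in r[:4]])
c=cv2.resize(ims["top"][130:300,150:420],None,fx=2.9,fy=2.9,interpolation=cv2.INTER_CUBIC);cv2.imwrite("pics/topc.png",c)
c=cv2.resize(ims["scene"][170:340,170:450],None,fx=2.8,fy=2.8,interpolation=cv2.INTER_CUBIC);cv2.imwrite("pics/scenec.png",c)
E
```

```text
scene bracket [([121.0, 254.6], 0.64), ([216.1, 310.7], 0.6)]
scene upper_bore [([112.1, 221.3], 0.88), ([417.5, 227.5], 0.75), ([216.3, 273.8], 0.6), ([211.5, 272.6], 0.44)]
scene notch [([237.6, 274.3], 0.89), ([136.1, 216.7], 0.87)]
scene pin_grip [([302.3, 291.3], 0.69), ([211.3, 263.9], 0.52)]
scene pin_collar [([212.5, 275.0], 0.66), ([303.0, 296.9], 0.57)]
scene rack [([384.4, 252.5], 0.84)]
scene rod_mid [([392.4, 219.8], 0.59)]
scene rod_top [([403.8, 180.2], 0.76)]
top bracket [([381.1, 271.1], 0.56)]
top upper_bore [([335.1, 182.2], 0.85), ([391.2, 275.5], 0.77), ([190.9, 193.4], 0.32)]
top notch [([318.0, 176.4], 0.64), ([376.0, 270.0], 0.58), ([167.9, 184.7], 0.4)]
top pin_grip [([332.2, 182.7], 0.53), ([277.1, 166.8], 0.41)]
top pin_collar [([282.9, 166.0], 0.46), ([336.1, 182.5], 0.45)]
top rack [([189.1, 193.5], 0.77)]
top rod_mid [([332.1, 181.4], 0.65), ([186.6, 186.7], 0.5), ([190.0, 194.6], 0.38)]
top rod_top [([176.8, 182.2], 0.48)]
```

View pics/topc.png

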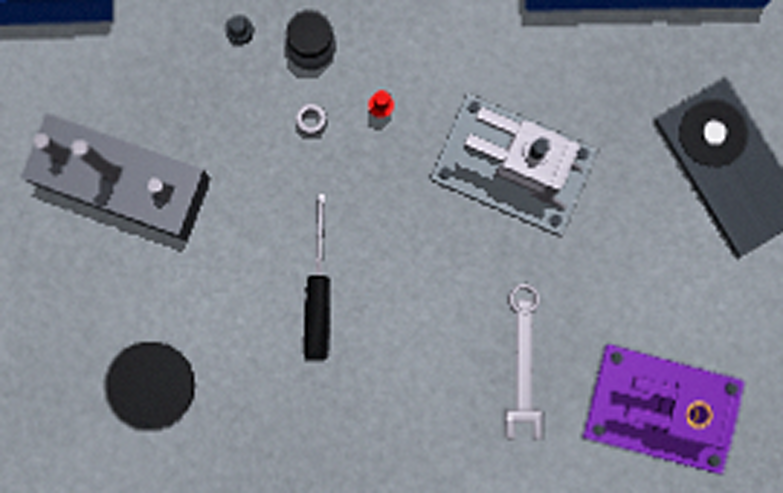

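View pics/scenec.png

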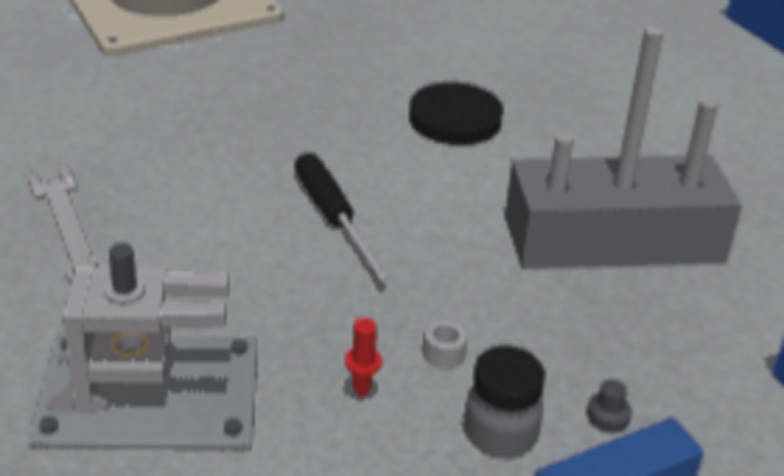

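Run:
```python
from h import *
print("pin grip",tri([("scene",(213,264)),("top",(334,182))]))
print("bore", atz("scene",(213,275.5),96), atz("top",(335.1,182.2),96))
print("notch",tri([("scene",(237.6,274.3)),("top",(318,176.4))]), atz("scene",(237.6,274.3),96), atz("top",(318,176.4),96))
print("rodtop",tri([("scene",(403,180.8)),("top",(177.5,181))]), atz("scene",(403,180.8),200), atz("top",(177.5,181),200))
for p in((164,178),(204,194)): print("outer rods",atz("top",p,120))
print("rack",tri([("scene",(384.4,252.5)),("top",(189.1,193.5))]))
for c,p in (("top",(150+710/2.9,130)),): pass
```

```text
pin grip [ 559.75168556 -216.2247158   114.31557033]
bore [ 569.49795766 -220.94196333   96.        ] [ 562.45730533 -221.93233245   96.        ]
notch [ 580.60233932 -175.94789378   91.65828782] [ 584.78416426 -178.57021027   96.        ] [ 580.17557249 -174.28300408   96.        ]
rodtop [559.44815785 199.68477708 197.38554539] [563.40184575 198.56393846 200.        ] [557.72383756 197.361042   200.        ]
outer rods [582.40118518 253.02475593 120.        ]
outer rods [534.75833738 142.69927914 120.        ]
rack [552.90694675 202.33230814   1.26603027]
```

```bash
python3 -m crank '[{"x":-5,"z":-0.8,"spin":0.077},{"x":-5,"z":-0.8,"spin":0.077},{"x":-5,"z":-0.8,"spin":0.077},{"x":-5,"z":-0.8,"spin":0.077},{"x":-5,"z":-0.8,"spin":0.077}]' 60
python3 -m crank '[{"x":-5,"spin":0.077},{"x":-5,"spin":0.077},{"x":-5,"spin":0.077},{"x":-5,"spin":0.077},{"x":-5,"spin":0.077}]'
```

```text
invalid input at $[0]: expected keys x, y, z, spin
invalid input at $[0]: expected keys x, y, z, spin
```

```bash
python3 -m crank '[{"x":-5,"y":0,"z":-0.8,"spin":0.077},{"x":-5,"y":0,"z":-0.8,"spin":0.077},{"x":-5,"y":0,"z":-0.8,"spin":0.077},{"x":-5,"y":0,"z":-0.8,"spin":0.077},{"x":-5,"y":0,"z":-0.8,"spin":0.077}]' 60
python3 -m crank '[{"x":-5,"y":0,"z":0,"spin":0.077},{"x":-5,"y":0,"z":0,"spin":0.077},{"x":-5,"y":0,"z":0,"spin":0.077},{"x":-5,"y":0,"z":0,"spin":0.077},{"x":-5,"y":0,"z":0,"spin":0.077}]'
```

```text
clock: 1.55
eef_pos: [460.6, 471.4, 271.1]
tool_rot: [3.141, -0.0, 2.36]
force: [0.9, -0.3, 0.4]
width: 51.3
clock: 2.05
eef_pos: [608.0, 271.3, 270.8]
tool_rot: [3.141, -0.0, 1.975]
force: [0.6, -0.6, 0.8]
width: 51.4
```

```bash
python3 -c "
from h import *
cv2.imwrite('pics/w1.png',vision.get_image('wrist'))"
python3 -m crank '[{"x":-5,"y":0,"z":0,"spin":0.077},{"x":-5,"y":0,"z":0,"spin":0.077},{"x":-5,"y":0,"z":0,"spin":0.077},{"x":-5,"y":0,"z":0,"spin":0.077},{"x":-5,"y":0,"z":0,"spin":0.077}]'
python3 -c "
from h import *
cv2.imwrite('pics/w2.png',vision.get_image('wrist'))"
```

```text
clock: 2.6
eef_pos: [669.5, 30.7, 270.7]
tool_rot: [3.141, -0.0, 1.59]
force: [0.9, 0.5, -0.3]
width: 51.4
```

View pics/w1.png

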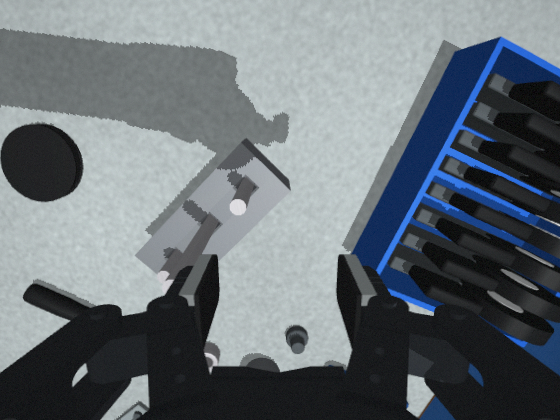

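View pics/w2.png

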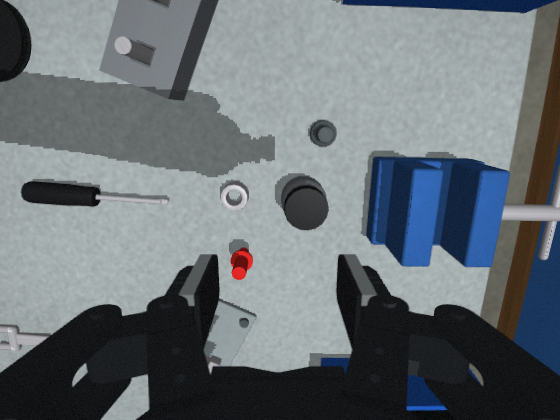

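```bash
python3 -m crank '[{"x":-5,"y":-0.5,"z":0,"spin":0.077},{"x":-5,"y":-0.5,"z":0,"spin":0.077},{"x":-5,"y":-0.5,"z":0,"spin":0.077},{"x":-5,"y":-0.5,"z":0,"spin":0.077},{"x":-5,"y":-0.5,"z":0,"spin":0.062}]'
python3 -c "
from h import *
print(toolmove((539,-287,250)))"
```

```text
clock: 3.15
eef_pos: [611.7, -211.1, 270.8]
tool_rot: [3.141, 0.0, 1.221]
force: [1.7, 0.6, -0.6]
width: 51.3
[-9.62645871 -4.2279618   2.07580379]
```

```bash
python3 -m crank '[{"x":-3.2,"y":-1.4,"z":0.7,"spin":0},{"x":-3.2,"y":-1.4,"z":0.7,"spin":0},{"x":-3.2,"y":-1.4,"z":0.7,"spin":0},{"x":0,"y":0,"z":0,"spin":0},{"x":0,"y":0,"z":0,"spin":0}]'
python3 - <<'E'
from h import *
import pickle
s=ctrl.read_state(); c=vision.calibration("wrist")
im=vision.get_image("wrist"); cv2.imwrite('pics/w3.png',im); pickle.dump((s,c),open("w3.pkl","wb"))
for t in ("upper_bore","notch","pin_grip","pin_collar","lower_bore","bracket"):
    r=vision.place_of(t,"wrist"); print(t,[(np.round(x["point"],1).tolist(),round(x["score"],2)) for x in r[:4]])
print(s["eef_pos"],s["tool_rot"], proj(c,s["eef_pos"]))
E
```

```text
clock: 3.65
eef_pos: [539.6, -285.8, 249.9]
tool_rot: [3.141, -0.001, 1.221]
force: [1.0, 0.7, 0.3]
width: 51.2
upper_bore [([278.7, 107.1], 0.73)]
notch [([73.3, 303.4], 0.67), ([283.9, 45.7], 0.56)]
pin_grip [([277.2, 107.2], 0.62)]
pin_collar [([278.6, 104.8], 0.68)]
lower_bore [([109.3, 316.7], 0.59)]
bracket [([277.5, 105.2], 0.96), ([123.2, 296.5], 0.83)]
[ 539.56590529 -285.83574414  249.93647135] [ 3.14143182e+00 -5.12097979e-04  1.22131558e+00] [[276.73998855 271.49985507]]
```

View pics/w3.png

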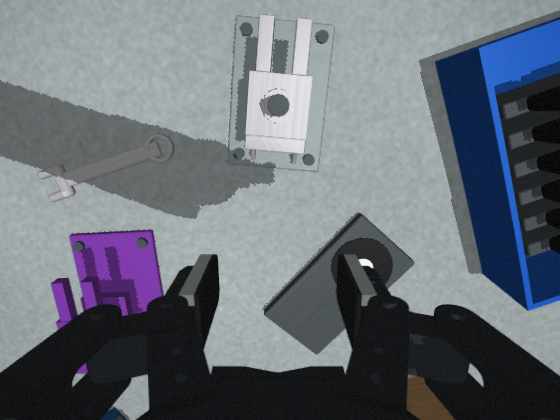

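Run:
```python
from h import *
im=cv2.imread('pics/w3.png')
cv2.imwrite('pics/w3c.png',cv2.resize(im[5:180,215:345],None,fx=5,fy=3.4*1,interpolation=cv2.INTER_CUBIC)) if 0 else cv2.imwrite('pics/w3c.png',cv2.resize(im[5:155,210:350],None,fx=4,fy=4,interpolation=cv2.INTER_CUBIC))
```

```text
(no output)
```

View pics/w3c.png

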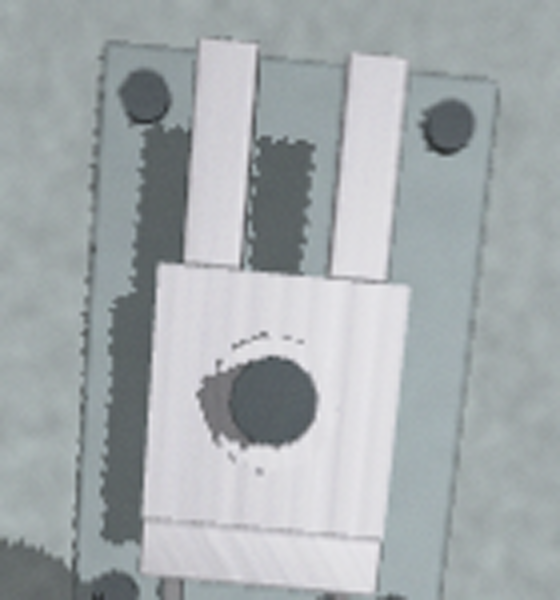

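Run:
```python
from h import *
import pickle
s,c=pickle.load(open("w3.pkl","rb"))
B=np.array([(-25,25),(25,25),(-20.5,67),(-8.5,67),(8.5,67),(20.5,67),(-20.5,25),(-8.5,25),(8.5,25),(20.5,25),(-25,-25),(25,-25),(-25,-37),(25,-37)],float)
P=np.array([(158,264),(411,287),(200,38),(258,43),(350,52),(408,58),(185,264),(240,268),(331,276),(388,281),(146,518),(382,539),(142,572),(378,592)],float)/4-0.375+[210,5]
def W(p,z): 
    R=np.array([[np.cos(p[2]),-np.sin(p[2])],[np.sin(p[2]),np.cos(p[2])]]); return np.c_[B@R.T+p[:2],np.full(len(B),z)]
f=lambda p:(proj(c,W(p,96))-P).ravel()
r=least_squares(f,[563,-221,-0.35]);print(r.x,np.abs(r.fun).max(),np.sqrt(np.mean(r.fun**2)))
f2=lambda p:(proj(c,W(p,p[3]))-P).ravel()
r=least_squares(f2,[563,-221,-0.35,96]);print(r.x,np.abs(r.fun).max())
print("pin top",atz(c,np.array((273,400))/4-.375+[210,5],132))
```

```text
[ 5.65641605e+02 -2.17708447e+02 -4.34459337e-01] 0.9908664421162143 0.5387223481583507
[ 5.65741483e+02 -2.17502525e+02 -4.34435694e-01  9.36656774e+01] 0.8220339578222138
pin top [ 565.29302808 -217.40965919  132.        ]
```

```bash
python3 -m crank '[{"x":0,"y":0,"z":0,"spin":0.084},{"x":0,"y":0,"z":0,"spin":0}]'
python3 -c "
from h import *
print(toolmove((565.5,-217.5,103)), ctrl.read_state()['tool_rot'])"
```

```text
clock: 4.2
eef_pos: [540.1, -285.2, 249.7]
tool_rot: [-3.142, 0.0, 1.139]
force: [0.7, 0.1, 0.0]
width: 51.1
[ 7.21416327 -0.52553016 14.67197601] [-3.14153751e+00  1.97751456e-04  1.13919689e+00]
```

```bash
python3 -m crank '[{"x":3.6,"y":-0.25,"z":2.5,"spin":0},{"x":3.6,"y":-0.25,"z":2.5,"spin":0},{"x":0,"y":0,"z":2.5,"spin":0},{"x":0,"y":0,"z":2.5,"spin":0},{"x":0,"y":0,"z":0,"spin":0}]'
python3 - <<'E'
from h import *
print(toolmove((565.5,-217.5,103)))
c=vision.calibration('wrist'); im=vision.get_image('wrist');cv2.imwrite('pics/w4.png',im)
print(proj(c,[565.5,-217.5,132]), proj(c,[565.5,-217.5,116]))
for t in ("notch","pin_grip","pin_collar"):
    r=vision.place_of(t,"wrist"); print(t,[(np.round(x["point"],1).tolist(),round(x["score"],2)) for x in r[:4]])
E
```

```text
clock: 4.7
eef_pos: [563.5, -216.3, 146.7]
tool_rot: [-3.135, 0.0, 1.142]
force: [0.3, 0.8, -0.2]
width: 51.4
[-0.02338566  0.26336303  4.36786051]
[[281.94493869 258.65866625]] [[281.75390634 246.37226243]]
notch [([281.0, 155.2], 0.88)]
pin_grip [([280.0, 250.0], 0.77)]
pin_collar [([281.4, 234.6], 0.69)]
```

View pics/w4.png

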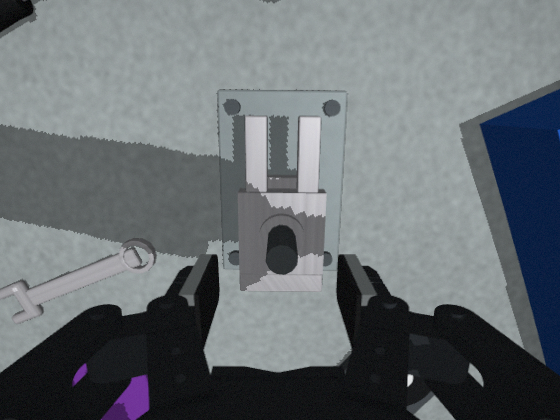

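```bash
python3 -m crank '[{"x":0,"y":0.15,"z":1.5,"spin":0},{"x":0,"y":0.1,"z":1.5,"spin":0},{"x":0,"y":0,"z":1.3,"spin":0},{"x":0,"y":0,"z":0,"spin":0},{"x":0,"y":0,"z":0,"spin":0}]'
python3 - <<'E'
from h import *
s=ctrl.read_state();print(s["eef_pos"],s["tool_rot"],toolmove((565.5,-217.5,103)))
c=vision.calibration('wrist'); im=vision.get_image('wrist');cv2.imwrite('pics/w5.png',cv2.resize(im[80:340,180:380],None,fx=2.3,fy=2.3,interpolation=cv2.INTER_CUBIC))
print(proj(c,[565.5,-217.5,132]), proj(c,[565.5,-217.5,96]),proj(c,s["eef_pos"]))
E
```

```text
clock: 5.4
eef_pos: [567.2, -219.1, 106.0]
tool_rot: [-3.14, 0.0, 1.139]
force: [-0.1, -0.1, 0.6]
width: 51.2
[ 567.23375553 -219.14400795  106.04609999] [-3.14019248e+00  2.64689199e-04  1.13857309e+00] [ 0.07673719 -0.22587062  0.30490625]
[[270.68153862 300.13336496]] [[272.12656604 260.63502858]] [[276.8745064  271.49425485]]
```

View pics/w5.png

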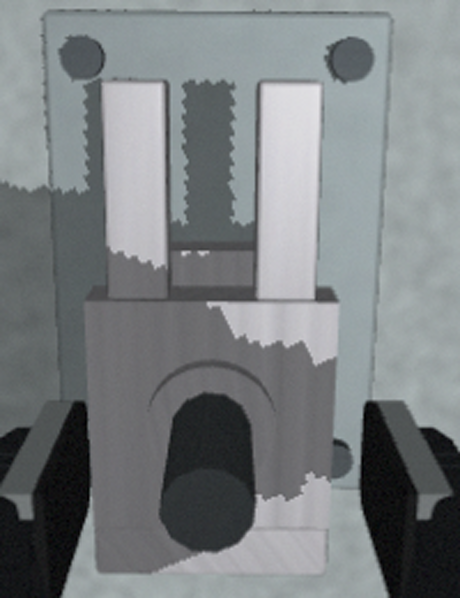

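Run:
```python
from h import *
c=vision.calibration('wrist')
B=np.array([(-25,25),(25,25),(-20.5,67),(-8.5,67),(8.5,67),(20.5,67),(-20.5,25),(-8.5,25),(8.5,25),(20.5,25),(-25,-37),(25,-37)],float)
P=np.array([(86,300),(339,302),(102,82),(166,82),(258,82),(321,83),(105,298),(168,299),(255,300),(320,300),(97,572),(326,574)],float)/2.3-0.28+[180,80]
def W(p,z): 
    R=np.array([[np.cos(p[2]),-np.sin(p[2])],[np.sin(p[2]),np.cos(p[2])]]); return np.c_[B@R.T+p[:2],np.full(len(B),z)]
f2=lambda p:(proj(c,W(p,p[3]))-P).ravel()
r=least_squares(f2,[563,-221,-0.35,96]);print(r.x,r.fun.reshape(-1,2).round(1).tolist())
f2=lambda p:(proj(c,W(p,96))-P).ravel()
r=least_squares(f2,[563,-221,-0.35]);print(r.x,np.abs(r.fun).max())
print("pin top",atz(c,np.array((207,509))/2.3-.28+[180,80],132))
s=ctrl.read_state();print(s["eef_pos"],s["tool_rot"],s["clock"])
```

```text
[ 5.65576235e+02 -2.18082674e+02 -4.37945722e-01  9.61338501e+01] [[-0.3, 0.0], [-0.3, -0.3], [-0.5, -0.5], [-0.0, -0.4], [0.1, -0.2], [1.1, -0.4], [1.4, 0.9], [0.4, 0.6], [-0.0, 0.4], [-1.9, 0.5], [0.3, -0.1], [-0.2, -0.5]]
[ 5.65562632e+02 -2.18107319e+02 -4.37944155e-01] 1.9511992254259667
pin top [ 565.24837625 -218.19812445  132.        ]
[ 567.65078383 -219.38434808  106.65145029] [-3.14144586e+00  2.02907437e-04  1.13855197e+00] 5.45
```

```bash
python3 -m crank '[{"x":0.02,"y":-0.24,"z":0.25,"spin":0},{"x":0,"y":0,"z":0,"spin":0},{"x":0,"y":0,"z":0,"spin":0}]'
python3 -m crank '[{"x":0,"y":0,"z":0,"spin":0},{"x":0,"y":0,"z":0,"spin":0},{"x":0,"y":0,"z":0,"spin":0},{"x":0,"y":0,"z":0,"spin":0},{"x":0,"y":0,"z":0,"spin":0}]' 0
python3 - <<'E'
from h import *
for i in range(3): s=ctrl.read_state();print(s["eef_pos"],s["force"],s["torque"],s["width"])
cv2.imwrite('pics/w6.png',vision.get_image('wrist'))
E
```

```text
clock: 5.75
eef_pos: [565.7, -217.9, 104.6]
tool_rot: [3.141, -0.0, 1.139]
force: [0.2, -0.3, 0.4]
width: 51.6
clock: 6.25
eef_pos: [565.8, -218.0, 104.6]
tool_rot: [3.141, -0.0, 1.139]
force: [-0.1, 1.4, 3.2]
width: 14.0
[ 565.77263179 -218.03206929  104.57758357] [-0.1438398   1.4332149   3.24903116] [0.02648607 0.07744674 0.03821894] 14.039632238086046
[ 565.77263179 -218.03206929  104.57758357] [-0.1438398   1.4332149   3.24903116] [0.02648607 0.07744674 0.03821894] 14.039632238086046
[ 565.77263179 -218.03206929  104.57758357] [-0.1438398   1.4332149   3.24903116] [0.02648607 0.07744674 0.03821894] 14.039632238086046
```

View pics/w6.png

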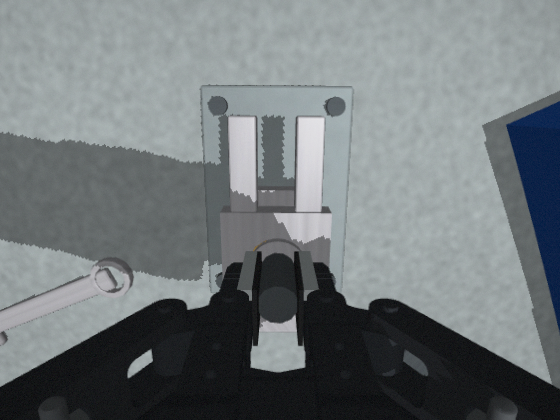

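```bash
python3 -m crank '[{"x":0,"y":0,"z":-0.5,"spin":0},{"x":0,"y":0,"z":-1,"spin":0},{"x":0,"y":0,"z":-1.5,"spin":0},{"x":0,"y":0,"z":-1.5,"spin":0},{"x":0,"y":0,"z":0,"spin":0}]'
python3 -m crank '[{"x":1.5,"y":0,"z":0,"spin":0},{"x":1.5,"y":0,"z":0,"spin":0},{"x":1.5,"y":0,"z":0,"spin":0},{"x":0,"y":0,"z":0,"spin":0},{"x":0,"y":0,"z":0,"spin":0}]'
python3 - <<'E'
from h import *
s=ctrl.read_state();print(s["eef_pos"],s["force"],s["torque"],s["width"])
b=np.array([565.6,-218.1])
print(toolmove((565.5+45*.424,-218+45*.906,104.6)))
im=vision.get_image('wrist')
cv2.imwrite('pics/w7.png',cv2.resize(im[60:340,160:400],None,fx=2.1,fy=2.1,interpolation=cv2.INTER_CUBIC))
im=vision.get_image('scene')
cv2.imwrite('pics/s7.png',cv2.resize(im[170:340,140:340],None,fx=3.5,fy=3.5,interpolation=cv2.INTER_CUBIC))
E
```

```text
clock: 6.8
eef_pos: [567.2, -219.0, 152.2]
tool_rot: [3.136, -0.0, 1.139]
force: [0.1, -0.0, -0.9]
width: 14.3
clock: 7.3
eef_pos: [584.5, -176.1, 148.8]
tool_rot: [-3.141, 0.0, 1.141]
force: [-0.2, -0.9, -1.5]
width: 14.2
[ 584.46984827 -176.13247125  148.76107043] [-0.18385828 -0.85910986 -1.47468934] [-0.02440943  0.00655402 -0.02381648] 14.170134683652824
[-0.09310431  0.05964491  4.41610037]
```

View pics/w7.png

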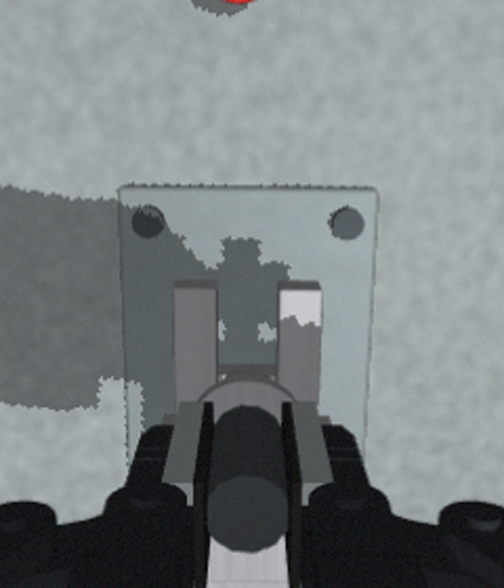

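View pics/s7.png

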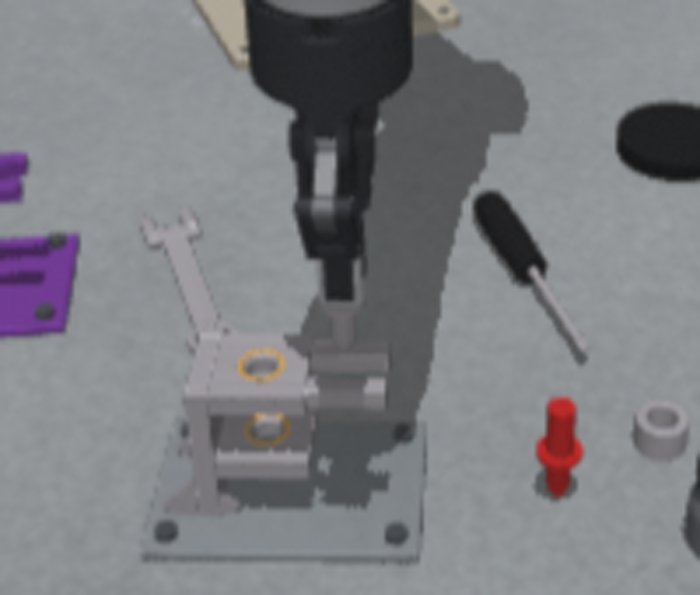

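```bash
python3 -m crank '[{"x":-0.05,"y":0.04,"z":0.8,"spin":0},{"x":0,"y":0,"z":0.8,"spin":0},{"x":0,"y":0,"z":0.6,"spin":0},{"x":0,"y":0,"z":0,"spin":0},{"x":0,"y":0,"z":0,"spin":0}]'
python3 - <<'E'
from h import *
s=ctrl.read_state();print(s["eef_pos"],s["force"],s["torque"],s["width"])
print(toolmove((565.5+45*.424,-218+45*.906,104.6)))
im=vision.get_image('wrist')
cv2.imwrite('pics/w8.png',cv2.resize(im[100:340,160:400],None,fx=2.1,fy=2.1,interpolation=cv2.INTER_CUBIC))
E
```

```text
clock: 7.9
eef_pos: [584.4, -177.8, 126.9]
tool_rot: [-3.141, 0.0, 1.138]
force: [0.6, -0.3, -0.8]
width: 14.2
[ 584.35340954 -177.8418443   126.92820792] [ 0.60209156 -0.32517198 -0.76731239] [ 0.04074822 -0.1047374   0.00686014] 14.160533777643924
[ 0.06537923 -0.00364943  2.2328139 ]
```

View pics/w8.png

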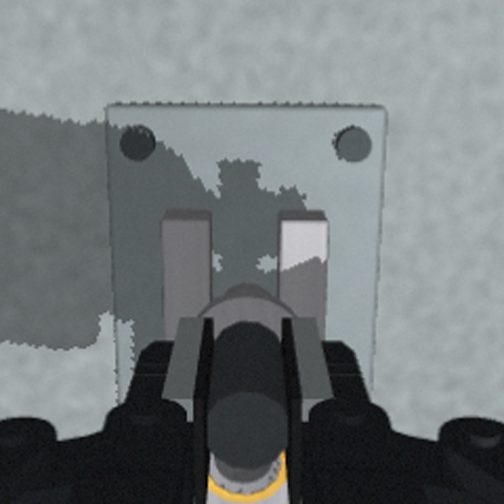

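Foot is in the notch, force ~0. Lower further.

```bash
python3 -m crank '[{"x":0.05,"y":0,"z":0.8,"spin":0},{"x":0,"y":0,"z":0.7,"spin":0},{"x":0,"y":0,"z":0.5,"spin":0},{"x":0,"y":0,"z":0,"spin":0},{"x":0,"y":0,"z":0,"spin":0}]'
python3 - <<'E'
from h import *
s=ctrl.read_state();print(s["eef_pos"],s["force"],s["torque"],s["width"])
print(toolmove((565.5+45*.424,-218+45*.906,104.6)))
im=vision.get_image('scene')
cv2.imwrite('pics/s9.png',cv2.resize(im[170:340,140:340],None,fx=3.5,fy=3.5,interpolation=cv2.INTER_CUBIC))
E
```

```text
clock: 8.45
eef_pos: [584.7, -177.4, 107.1]
tool_rot: [-3.141, 0.0, 1.139]
force: [-0.4, -0.7, -0.7]
width: 14.0
[ 584.72727153 -177.3520176   107.06366342] [-0.35291438 -0.70845661 -0.7311753 ] [-0.00414434 -0.00516831  0.00603812] 13.9592108187612
[ 0.00495036 -0.01841577  0.24637066]
```

View pics/s9.png

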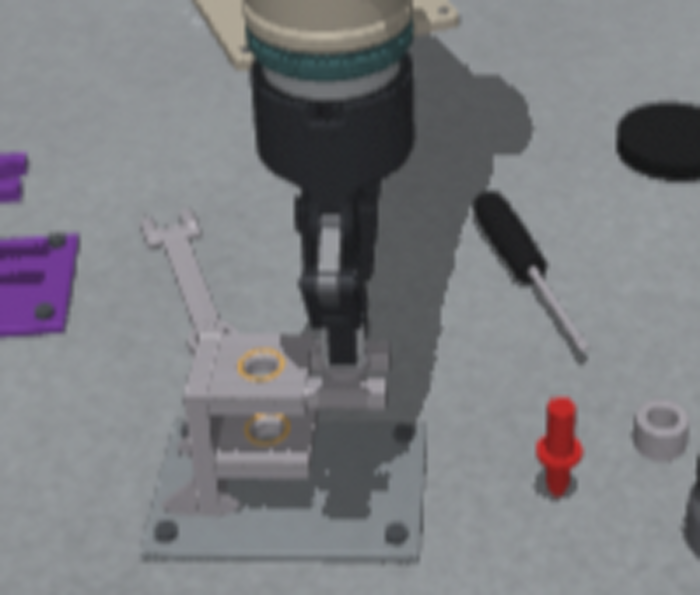

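```bash
python3 -m crank '[{"x":0,"y":0,"z":0.15,"spin":0},{"x":0,"y":0,"z":0.1,"spin":0},{"x":0,"y":0,"z":0,"spin":0}]'
python3 -m crank '[{"x":0,"y":0,"z":0,"spin":0},{"x":0,"y":0,"z":0,"spin":0},{"x":0,"y":0,"z":0,"spin":0},{"x":0,"y":0,"z":0,"spin":0}]' 60
python3 - <<'E'
from h import *
s=ctrl.read_state();print(s["eef_pos"],s["force"],s["torque"],s["width"])
im=vision.get_image('wrist')
cv2.imwrite('pics/w10.png',cv2.resize(im[100:340,160:400],None,fx=2.1,fy=2.1,interpolation=cv2.INTER_CUBIC))
E
```

```text
clock: 8.8
eef_pos: [584.7, -177.2, 104.8]
tool_rot: [-3.141, -0.0, 1.139]
force: [0.3, 0.3, -0.6]
width: 14.1
clock: 9.2
eef_pos: [584.9, -177.3, 104.9]
tool_rot: [3.141, -0.0, 1.139]
force: [-0.1, -0.5, -0.3]
width: 51.2
[ 584.87715034 -177.28329099  104.90516566] [-0.09702365 -0.46119425 -0.27578521] [ 0.02672294  0.02919293 -0.00537171] 51.207066492591956
```

View pics/w10.png

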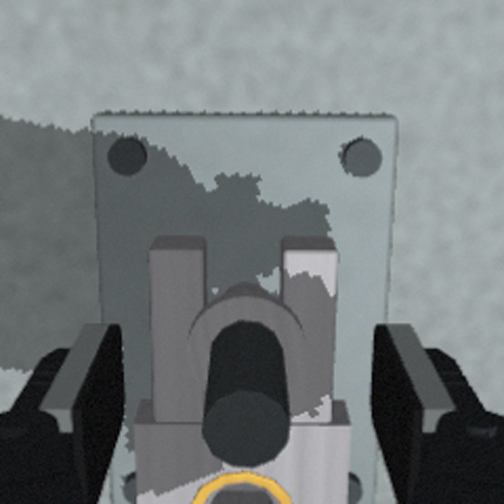

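```bash
python3 -m crank '[{"x":0,"y":0,"z":-2,"spin":0},{"x":0,"y":0,"z":-4,"spin":0},{"x":0,"y":0,"z":-4.5,"spin":0},{"x":0,"y":0,"z":-4.5,"spin":0},{"x":0,"y":0,"z":-4.5,"spin":0}]'
python3 -c "
from h import *
s=ctrl.read_state();print(s['eef_pos'])
print(toolmove((521,118,300)))
cv2.imwrite('pics/w11.png',vision.get_image('wrist'))"
```

```text
clock: 9.75
eef_pos: [584.4, -177.2, 301.7]
tool_rot: [3.142, 0.0, 1.139]
force: [1.5, 1.0, 0.2]
width: 51.3
[ 584.44565905 -177.20479138  301.6997918 ]
[ 24.14747459 -18.12765841   0.16902454]
```

View pics/w11.png

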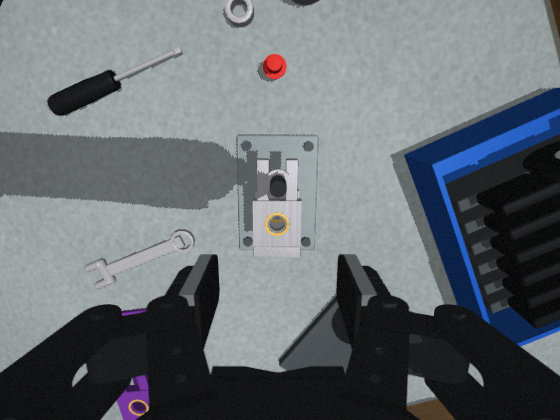

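```bash
python3 -m crank '[{"x":3.45,"y":-2.6,"z":0,"spin":0},{"x":3.45,"y":-2.6,"z":0,"spin":0},{"x":3.45,"y":-2.6,"z":0,"spin":0},{"x":3.45,"y":-2.6,"z":0,"spin":0},{"x":3.45,"y":-2.6,"z":0,"spin":0}]'
python3 -m crank '[{"x":3.45,"y":-2.6,"z":0,"spin":0},{"x":3.45,"y":-2.6,"z":0,"spin":0},{"x":0,"y":0,"z":0,"spin":0},{"x":0,"y":0,"z":0,"spin":0}]'
python3 - <<'E'
from h import *
import pickle
s=ctrl.read_state(); c=vision.calibration("wrist")
im=vision.get_image("wrist"); cv2.imwrite('pics/w12.png',im); pickle.dump((s,c),open("w12.pkl","wb"))
for t in ("rod_top","rod_foot","rod_mid","rack"):
    r=vision.place_of(t,"wrist"); print(t,[(np.round(x["point"],1).tolist(),round(x["score"],2)) for x in r[:4]])
print(s["eef_pos"],s["tool_rot"],proj(c,[559,199,200]))
E
```

```text
clock: 10.3
eef_pos: [538.3, 35.4, 299.7]
tool_rot: [3.141, -0.0, 1.139]
force: [0.8, -0.0, -0.2]
width: 51.5
clock: 10.7
eef_pos: [520.3, 119.3, 299.6]
tool_rot: [-3.142, 0.0, 1.142]
force: [0.2, -0.7, 0.4]
width: 51.6
rod_top [([280.7, 75.6], 0.93), ([279.9, 24.1], 0.61)]
rod_foot [([281.1, 89.5], 0.91)]
rod_mid [([279.2, 79.3], 0.59)]
rack [([278.7, 89.5], 0.68)]
[520.28413253 119.33673194 299.60751682] [-3.14154203e+00  1.94162741e-04  1.14178060e+00] [[280.08237278  79.62968228]]
```

View pics/w12.png

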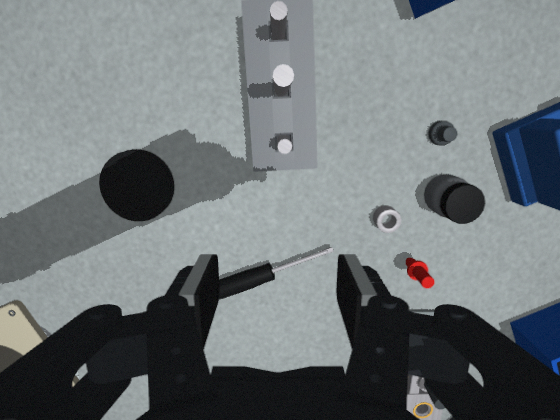

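Run:
```python
from h import *
import pickle
s,c=pickle.load(open("w12.pkl","rb"))
im=cv2.imread('pics/w12.png');g=im.min(2)
m=(g>195).astype(np.uint8); n,l,st,ce=cv2.connectedComponentsWithStats(m[:170,230:330])
for i in range(1,n):
    if st[i][4]>40: print(st[i],ce[i]+[230,0])
for px,z in(((283,76),200),((278.5,9),135),((285,146),105)): print(atz(c,px,z))
cv2.imwrite('pics/w12c.png',cv2.resize(im[0:180,230:330],None,fx=3.3,fy=3.3,interpolation=cv2.INTER_CUBIC))
```

```text
[41  8 15 11 65] [278.58461538  14.04615385]
[ 43  64  21  23 355] [282.96619718  74.9971831 ]
[ 48 140  14  13 140] [284.4  146.05]
[561.66073231 200.25845766 200.        ]
[582.63855069 252.63972127 135.        ]
[542.21424097 149.11390352 105.        ]
```

View pics/w12c.png

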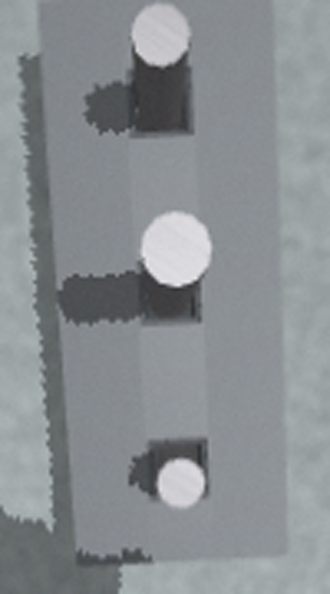

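```bash
python3 -c "
from h import *
print(toolmove((561.5,200.4,215)))"
```

```text
[9.31197424 0.14597785 8.48316216]
```

```bash
python3 -m crank '[{"x":4.6,"y":0.1,"z":1.5,"spin":0},{"x":4.6,"y":0.1,"z":1.5,"spin":0},{"x":0,"y":0,"z":2.5,"spin":0},{"x":0,"y":0,"z":2,"spin":0},{"x":0,"y":0,"z":0,"spin":0}]'
python3 -m crank '[{"x":0,"y":0,"z":0,"spin":0},{"x":0,"y":0,"z":0,"spin":0}]'
python3 - <<'E'
from h import *
import pickle
s=ctrl.read_state(); c=vision.calibration("wrist"); pickle.dump((s,c),open("w13.pkl","wb"))
im=vision.get_image("wrist"); cv2.imwrite('pics/w13.png',im)
print(s["eef_pos"],s["tool_rot"],proj(c,[561.5,200.4,200]),toolmove((561.5,200.4,164)))
E
```

```text
clock: 11.45
eef_pos: [559.4, 199.7, 222.0]
tool_rot: [-3.138, 0.005, 1.137]
force: [0.3, -0.5, 0.1]
width: 50.9
clock: 11.65
eef_pos: [562.1, 200.3, 226.2]
tool_rot: [3.14, -0.002, 1.137]
force: [-0.4, -0.3, 0.2]
width: 51.6
[562.07211433 200.33680105 226.21343206] [ 3.13975963e+00 -1.66178984e-03  1.13744367e+00] [[275.83795994 249.57108497]] [-0.04749015 -0.04685433  6.22866758]
```

View pics/w13.png

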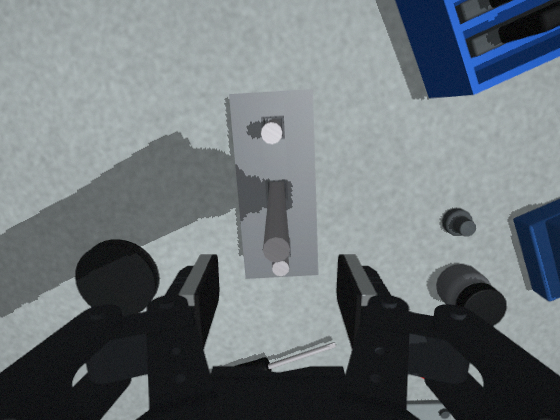

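```bash
python3 -m crank '[{"x":-0.03,"y":0,"z":2,"spin":0},{"x":0,"y":0,"z":2,"spin":0},{"x":0,"y":0,"z":1.7,"spin":0},{"x":0,"y":0,"z":0.5,"spin":0},{"x":0,"y":0,"z":0,"spin":0}]'
python3 -m crank '[{"x":0,"y":0,"z":0,"spin":0},{"x":0,"y":0,"z":0,"spin":0}]'
python3 - <<'E'
from h import *
import pickle
s=ctrl.read_state(); c=vision.calibration("wrist"); pickle.dump((s,c),open("w14.pkl","wb"))
im=vision.get_image("wrist"); cv2.imwrite('pics/w14.png',im)
print(s["eef_pos"],s["tool_rot"],proj(c,[561.5,200.4,200]),toolmove((561.5,200.4,164)))
E
```

```text
clock: 12.2
eef_pos: [561.0, 200.6, 163.1]
tool_rot: [-3.142, -0.0, 1.138]
force: [-0.5, 0.0, 0.4]
width: 51.1
clock: 12.4
eef_pos: [561.7, 200.9, 164.0]
tool_rot: [3.14, -0.002, 1.139]
force: [0.8, 0.2, 0.9]
width: 51.3
[561.65032868 200.85632752 164.00203971] [ 3.14009435e+00 -1.59413601e-03  1.13878051e+00] [[277.09441715 318.04853581]] [-0.0422135   0.01968494 -0.01380664]
```

View pics/w14.png

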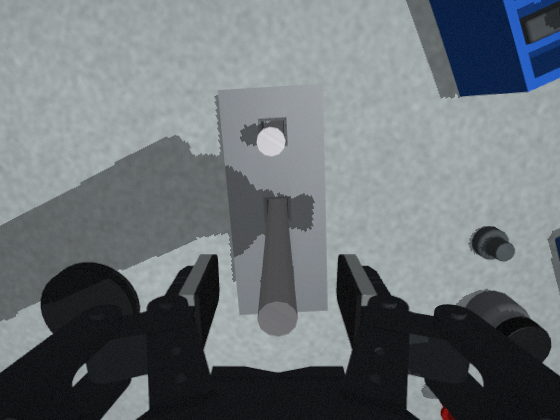

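```bash
python3 -m crank '[{"x":0,"y":0,"z":0,"spin":0},{"x":0,"y":0,"z":0,"spin":0},{"x":0,"y":0,"z":0,"spin":0},{"x":0,"y":0,"z":0,"spin":0},{"x":0,"y":0,"z":0,"spin":0}]' 0
python3 -m crank '[{"x":0,"y":0,"z":-1,"spin":0},{"x":0,"y":0,"z":-2,"spin":0},{"x":0,"y":0,"z":-3,"spin":0},{"x":0,"y":0,"z":-3,"spin":0},{"x":0,"y":0,"z":-3,"spin":0}]'
python3 -m crank '[{"x":0,"y":0,"z":-2,"spin":0},{"x":0,"y":0,"z":0,"spin":0},{"x":0,"y":0,"z":0,"spin":0},{"x":0,"y":0,"z":0,"spin":0}]'
python3 - <<'E'
from h import *
import pickle
s=ctrl.read_state(); c=vision.calibration("wrist"); pickle.dump((s,c),open("w15.pkl","wb"))
im=vision.get_image("wrist"); cv2.imwrite('pics/w15.png',im)
print(s["eef_pos"],s["tool_rot"],s["force"])
R=Rn.from_euler('xyz',s["tool_rot"]).as_matrix()
print("nose expected",proj(c,[s["eef_pos"]+[0,0,dz] for dz in (36,-149)]))
im=vision.get_image('scene')
cv2.imwrite('pics/s15.png',im)
E
```

```text
clock: 12.95
eef_pos: [561.1, 200.8, 163.1]
tool_rot: [3.141, -0.0, 1.139]
force: [-0.6, -0.2, 2.7]
width: 12.7
clock: 13.45
eef_pos: [560.1, 200.4, 283.8]
tool_rot: [-3.141, 0.001, 1.139]
force: [0.9, 0.4, -1.9]
width: 12.6
clock: 13.85
eef_pos: [559.6, 200.5, 301.1]
tool_rot: [-3.139, 0.002, 1.139]
force: [-0.4, 0.4, -1.7]
width: 12.5
[559.62653041 200.53303792 301.08218281] [-3.13904808e+00  2.35164707e-03  1.13877594e+00] [-0.41504678  0.37447033 -1.67166775]
nose expected [[276.59102292 317.25385003]
 [277.49059749 193.89466419]]
```

View pics/w15.png

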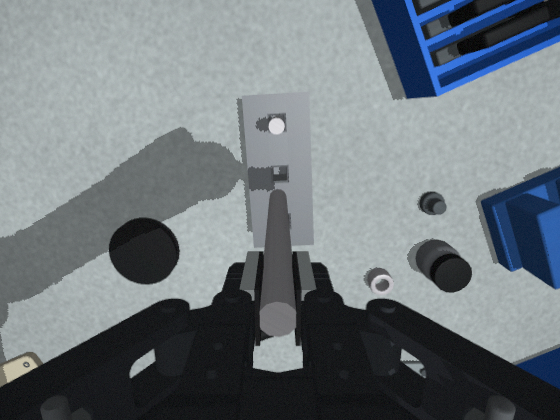

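View pics/s15.png

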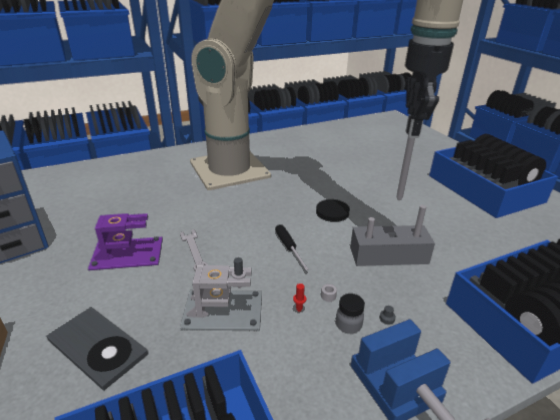

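```bash
python3 -m crank '[{"x":-1.8,"y":0.9,"z":-0.4,"spin":0},{"x":-3,"y":1.4,"z":-0.4,"spin":0},{"x":-3.8,"y":1.8,"z":0,"spin":0},{"x":-4.2,"y":2,"z":0,"spin":0},{"x":-4.2,"y":2,"z":0,"spin":0}]'
python3 -m crank '[{"x":-4.2,"y":2,"z":0,"spin":0},{"x":-4.2,"y":2,"z":0,"spin":0},{"x":-4.2,"y":2,"z":0,"spin":0},{"x":-3.2,"y":1.6,"z":0,"spin":0},{"x":-2,"y":1,"z":0,"spin":0}]'
python3 -c "
from h import *
print(toolmove((565.6,-218.1,305)))"
```

```text
clock: 14.45
eef_pos: [562.7, 11.0, 309.9]
tool_rot: [-3.14, 0.001, 1.14]
force: [0.3, -0.6, -2.2]
width: 12.7
clock: 14.95
eef_pos: [565.5, -189.4, 310.0]
tool_rot: [-3.141, 0.002, 1.134]
force: [-1.3, 0.3, -2.7]
width: 12.2
[-2.59302022  1.2167713   0.50478107]
```

```bash
python3 -m crank '[{"x":-1.6,"y":0.7,"z":0,"spin":0},{"x":-1,"y":0.5,"z":0,"spin":0},{"x":0,"y":0,"z":0,"spin":0},{"x":0,"y":0,"z":0,"spin":0},{"x":0,"y":0,"z":0,"spin":0}]'
python3 - <<'E'
from h import *
import pickle
s=ctrl.read_state(); c=vision.calibration("wrist"); pickle.dump((s,c),open("w16.pkl","wb"))
im=vision.get_image("wrist"); cv2.imwrite('pics/w16.png',cv2.resize(im[100:340,180:380],None,fx=2.5,fy=2.5,interpolation=cv2.INTER_CUBIC))
print(s["eef_pos"],s["tool_rot"],toolmove((565.6,-218.1,270)))
print("nose,bore expected",proj(c,[s["eef_pos"]+[0,0,-149],[565.6,-218.1,96]]))
E
```

```text
clock: 15.45
eef_pos: [567.1, -212.1, 310.5]
tool_rot: [-3.141, -0.001, 1.141]
force: [-0.5, 0.7, -1.7]
width: 12.1
[ 567.11316592 -212.1328883   310.50129406] [-3.14072922e+00 -1.05615411e-03  1.14084839e+00] [-0.60201828  0.10672246  4.06011822]
nose,bore expected [[277.17624839 194.47937863]
 [278.31113687 185.59227134]]
```

View pics/w16.png

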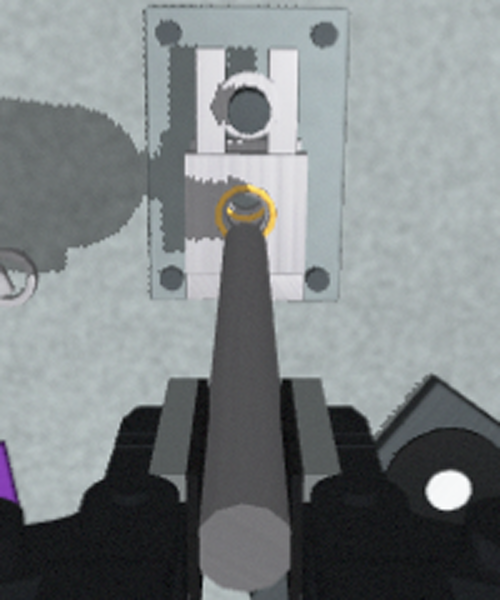

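```bash
python3 -m crank '[{"x":-0.6,"y":0.08,"z":1,"spin":0},{"x":0,"y":0,"z":2,"spin":0},{"x":0,"y":0,"z":1.5,"spin":0},{"x":0,"y":0,"z":0,"spin":0},{"x":0,"y":0,"z":0,"spin":0}]'
python3 -m crank '[{"x":0,"y":0,"z":0,"spin":0},{"x":0,"y":0,"z":0,"spin":0}]'
python3 - <<'E'
from h import *
import pickle
s=ctrl.read_state(); c=vision.calibration("wrist"); pickle.dump((s,c),open("w17.pkl","wb"))
im=vision.get_image("wrist"); cv2.imwrite('pics/w17.png',cv2.resize(im[120:260,200:360],None,fx=4,fy=4,interpolation=cv2.INTER_CUBIC))
print(s["eef_pos"],s["tool_rot"],toolmove((565.6,-218.1,255)))
print("nose,bore expected",proj(c,[s["eef_pos"]+[0,0,-149],[565.6,-218.1,96]]))
im=vision.get_image('scene')
cv2.imwrite('pics/s17.png',cv2.resize(im[190:330,160:310],None,fx=4,fy=4,interpolation=cv2.INTER_CUBIC))
E
```

```text
clock: 16.0
eef_pos: [564.9, -219.6, 265.6]
tool_rot: [-3.141, 0.0, 1.139]
force: [0.5, 0.1, -1.5]
width: 12.6
clock: 16.2
eef_pos: [565.5, -220.0, 266.6]
tool_rot: [3.14, -0.0, 1.139]
force: [0.6, -0.2, -2.5]
width: 12.4
[ 565.45451296 -220.00584723  266.64736639] [ 3.13997256e+00 -5.18398197e-05  1.13880848e+00] [ 0.17255021 -0.06042562  1.15949207]
nose,bore expected [[276.70854777 194.33024567]
 [275.96460359 186.9133109 ]]
```

View pics/w17.png

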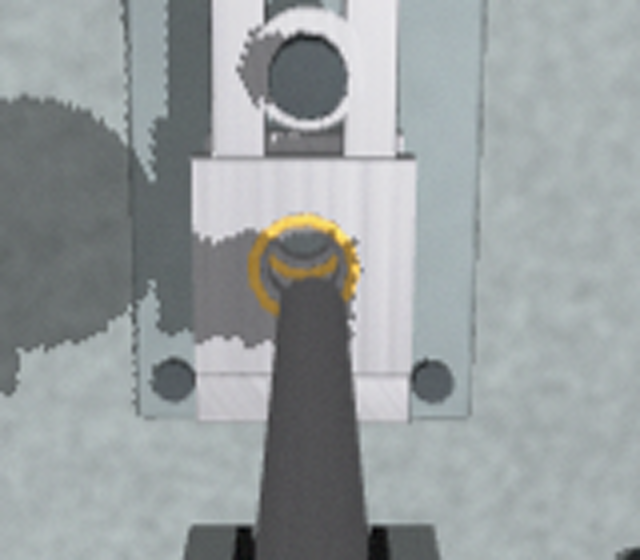

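View pics/s17.png

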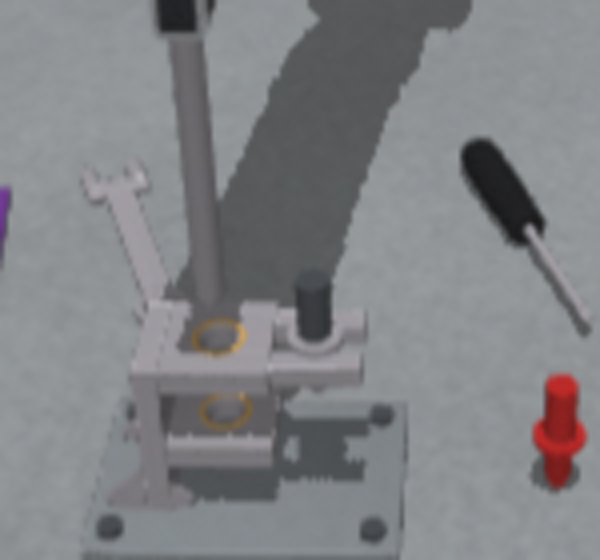

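```bash
python3 -m crank '[{"x":0.17,"y":-0.08,"z":0.6,"spin":0},{"x":0,"y":0,"z":0.6,"spin":0},{"x":0,"y":0,"z":0,"spin":0},{"x":0,"y":0,"z":0,"spin":0},{"x":0,"y":0,"z":0,"spin":0}]'
python3 -m crank '[{"x":0,"y":0,"z":0,"spin":0},{"x":0,"y":0,"z":0,"spin":0}]'
python3 - <<'E'
from h import *
import pickle
s=ctrl.read_state(); c=vision.calibration("wrist"); pickle.dump((s,c),open("w18.pkl","wb"))
im=vision.get_image("wrist"); cv2.imwrite('pics/w18.png',cv2.resize(im[140:260,210:350],None,fx=5,fy=5,interpolation=cv2.INTER_CUBIC))
print(s["eef_pos"],s["tool_rot"],toolmove((565.6,-218.1,255)))
print("nose,bore expected",proj(c,[s["eef_pos"]+[0,0,-149],[565.6,-218.1,96]]))
im=vision.get_image('scene')
cv2.imwrite('pics/s18.png',cv2.resize(im[190:330,160:310],None,fx=4,fy=4,interpolation=cv2.INTER_CUBIC))
E
```

```text
clock: 16.8
eef_pos: [565.1, -217.9, 253.8]
tool_rot: [3.141, 0.0, 1.139]
force: [0.2, -1.0, -2.5]
width: 12.3
clock: 17.0
eef_pos: [565.1, -217.9, 253.9]
tool_rot: [3.141, -0.0, 1.139]
force: [0.5, 0.8, -2.5]
width: 12.3
[ 565.06312371 -217.92194541  253.94902157] [ 3.14130473e+00 -1.97427781e-05  1.13869876e+00] [ 0.00147014  0.05975386 -0.1068334 ]
nose,bore expected [[276.96611029 194.31245359]
 [277.61090516 191.88156779]]
```

View pics/w18.png

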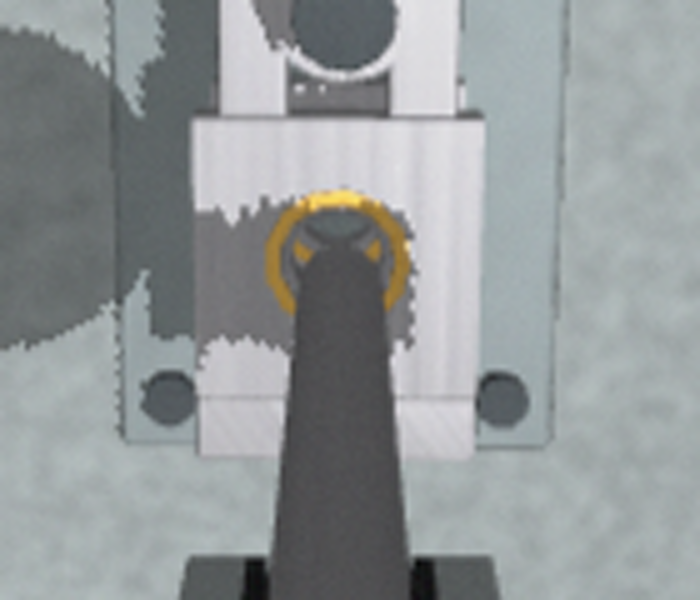

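View pics/s18.png

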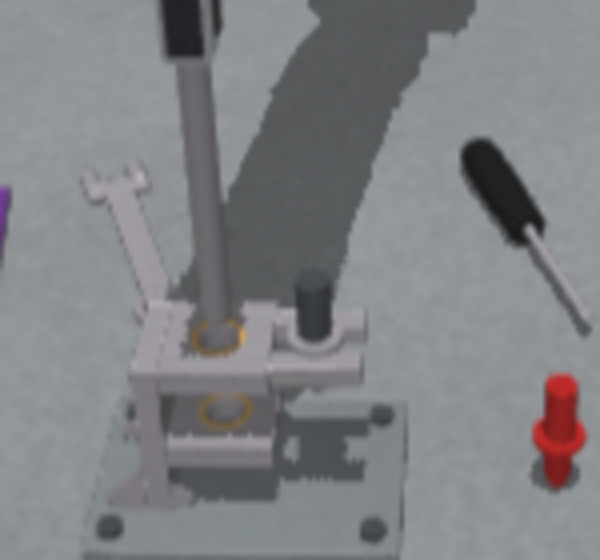

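```bash
python3 -m crank '[{"x":0,"y":0,"z":0.4,"spin":0},{"x":0,"y":0,"z":0.4,"spin":0},{"x":0,"y":0,"z":0.4,"spin":0},{"x":0,"y":0,"z":0,"spin":0}]'
python3 -m crank '[{"x":0,"y":0,"z":0.4,"spin":0},{"x":0,"y":0,"z":0.4,"spin":0},{"x":0,"y":0,"z":0,"spin":0}]'
python3 - <<'E'
from h import *
s=ctrl.read_state(); print(s["eef_pos"],s["tool_rot"],s["force"],s["torque"])
im=vision.get_image("wrist"); cv2.imwrite('pics/w19.png',cv2.resize(im[140:360,210:350],None,fx=2.7,fy=2.7,interpolation=cv2.INTER_CUBIC))
E
```

```text
clock: 17.5
eef_pos: [564.5, -217.5, 240.8]
tool_rot: [-3.14, 0.0, 1.139]
force: [-0.8, 1.0, -3.4]
width: 12.3
clock: 17.8
eef_pos: [564.6, -217.6, 233.1]
tool_rot: [-3.14, 0.0, 1.139]
force: [-0.5, -0.1, -2.4]
width: 12.8
[ 564.60989582 -217.56949687  233.09022594] [-3.14032674e+00  3.61483165e-05  1.13874272e+00] [-0.50147905 -0.09459372 -2.36370367] [ 0.01378941 -0.00689629 -0.00944037]
```

View pics/w19.png

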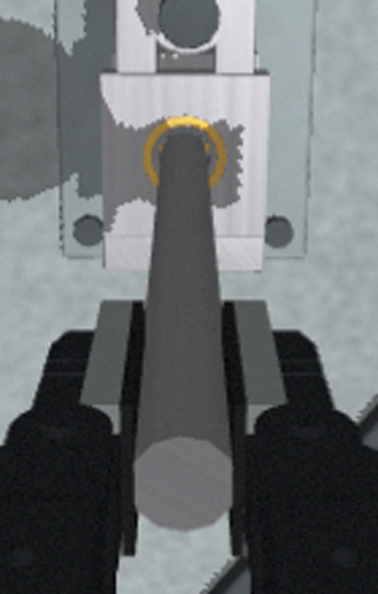

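```bash
python3 -m crank '[{"x":0,"y":0.02,"z":0.5,"spin":0},{"x":0,"y":0,"z":0.5,"spin":0},{"x":0,"y":0,"z":0.5,"spin":0},{"x":0,"y":0,"z":0.5,"spin":0},{"x":0,"y":0,"z":0,"spin":0}]'
python3 - <<'E'
from h import *
s=ctrl.read_state(); print(s["eef_pos"],s["tool_rot"],s["force"],s["torque"])
im=vision.get_image('scene')
cv2.imwrite('pics/s20.png',cv2.resize(im[190:330,160:310],None,fx=4,fy=4,interpolation=cv2.INTER_CUBIC))
im=vision.get_image("wrist"); cv2.imwrite('pics/w20.png',cv2.resize(im[140:360,210:350],None,fx=2.7,fy=2.7,interpolation=cv2.INTER_CUBIC))
E
```

```text
clock: 18.35
eef_pos: [564.7, -217.6, 212.8]
tool_rot: [-3.14, 0.0, 1.139]
force: [-1.0, -0.3, -2.7]
width: 12.6
[ 564.65531049 -217.57303013  212.8023393 ] [-3.13981593e+00  8.80642276e-05  1.13876666e+00] [-1.04622064 -0.26758432 -2.72526412] [0.05208433 0.04458368 0.03587205]
```

View pics/s20.png

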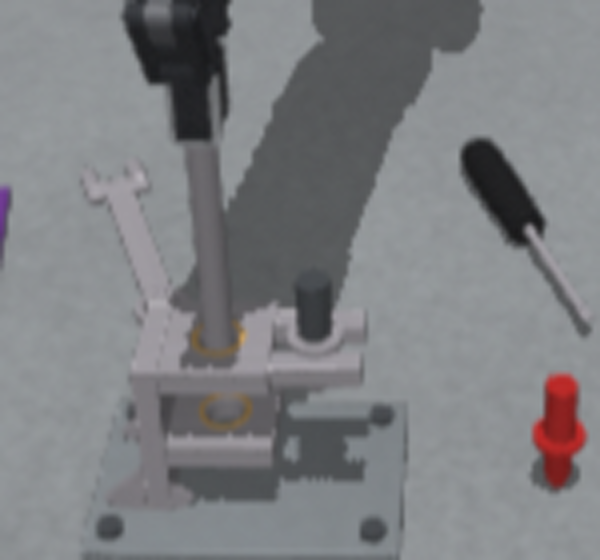

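View pics/w20.png

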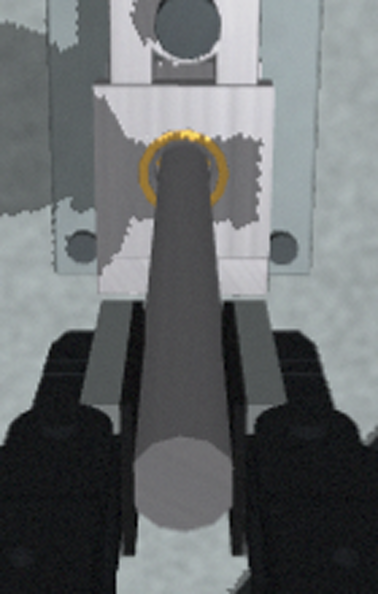

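```bash
python3 -m crank '[{"x":0,"y":0.04,"z":0.4,"spin":0},{"x":0,"y":0,"z":0.4,"spin":0},{"x":0,"y":0,"z":0.4,"spin":0},{"x":0,"y":0,"z":0,"spin":0}]'
python3 -m crank '[{"x":0,"y":0,"z":0.3,"spin":0},{"x":0,"y":0,"z":0.3,"spin":0},{"x":0,"y":0,"z":0,"spin":0}]'
python3 - <<'E'
from h import *
s=ctrl.read_state(); print(s["eef_pos"],s["tool_rot"],s["force"],s["torque"])
im=vision.get_image('scene')
cv2.imwrite('pics/s21.png',cv2.resize(im[190:330,160:310],None,fx=4,fy=4,interpolation=cv2.INTER_CUBIC))
E
```

```text
clock: 18.85
eef_pos: [565.2, -217.8, 201.0]
tool_rot: [-3.14, 0.0, 1.139]
force: [-0.4, 0.7, -2.2]
width: 12.8
clock: 19.15
eef_pos: [565.3, -217.9, 195.3]
tool_rot: [-3.141, 0.0, 1.139]
force: [-1.0, 0.9, -2.0]
width: 12.3
[ 565.32546702 -217.94353495  195.33077712] [-3.14088763e+00  3.45357049e-05  1.13874732e+00] [-0.9720678   0.8603697  -2.00452544] [ 0.00651601  0.00875416 -0.00723588]
```

View pics/s21.png

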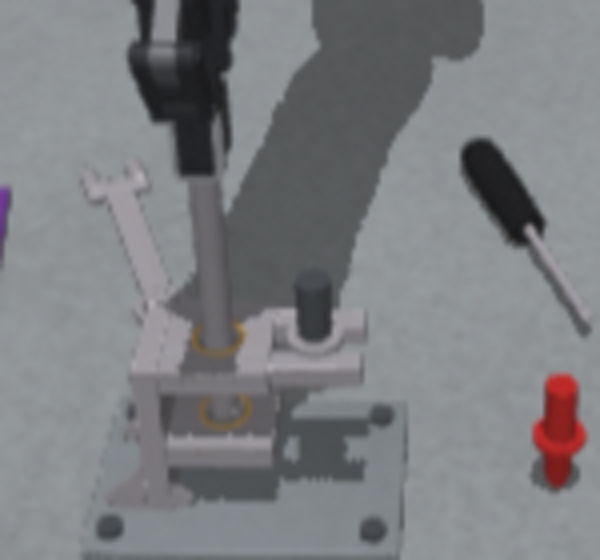

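```bash
python3 -m crank '[{"x":0,"y":0,"z":0.4,"spin":0},{"x":0,"y":0,"z":0.4,"spin":0},{"x":0,"y":0,"z":0.4,"spin":0},{"x":0,"y":0,"z":0,"spin":0}]'
python3 -m crank '[{"x":0,"y":0,"z":0.4,"spin":0},{"x":0,"y":0,"z":0.4,"spin":0},{"x":0,"y":0,"z":0.4,"spin":0},{"x":0,"y":0,"z":0,"spin":0},{"x":0,"y":0,"z":0,"spin":0}]'
python3 - <<'E'
from h import *
s=ctrl.read_state(); print(s["eef_pos"],s["tool_rot"],s["force"],s["torque"])
im=vision.get_image('scene')
cv2.imwrite('pics/s22.png',cv2.resize(im[190:330,160:310],None,fx=4,fy=4,interpolation=cv2.INTER_CUBIC))
c="scene"
print(proj(c,[[565.5,-218,38],[565.5,-218,23],[565.5,-218,8]]))
im=vision.get_image("wrist"); cv2.imwrite('pics/w22.png',im)
E
```

```text
clock: 19.6
eef_pos: [565.1, -217.8, 183.0]
tool_rot: [-3.14, 0.0, 1.139]
force: [0.6, -0.5, -2.0]
width: 12.5
clock: 20.1
eef_pos: [565.5, -218.1, 171.6]
tool_rot: [-3.141, 0.0, 1.139]
force: [0.7, 0.9, -1.6]
width: 12.6
[ 565.50968501 -218.0845728   171.64553276] [-3.14138979e+00  4.22059345e-05  1.13866984e+00] [ 0.65611908  0.93511137 -1.58333554] [0.00213168 0.00619871 0.00764509]
[[215.98831597 296.54855085]
 [216.50368934 302.16812556]
 [217.00868708 307.67846094]]
```

View pics/s22.png

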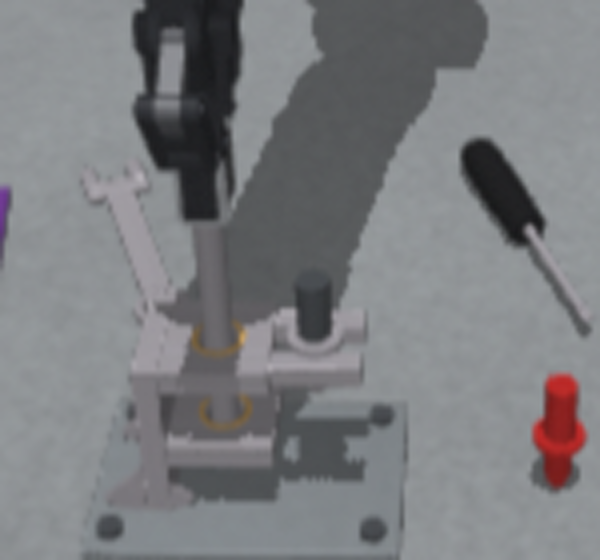

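View pics/w22.png

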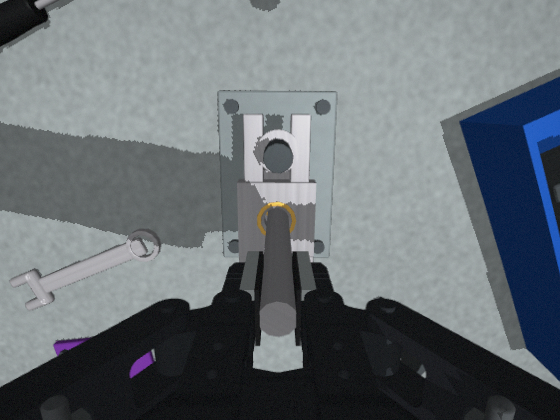

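```bash
python3 -m crank '[{"x":0,"y":0,"z":0,"spin":0},{"x":0,"y":0,"z":0,"spin":0},{"x":0,"y":0,"z":0,"spin":0},{"x":0,"y":0,"z":0,"spin":0},{"x":0,"y":0,"z":0,"spin":0}]'
python3 - <<'E'
from h import *
a=cv2.imread('pics/w15.png',0);b=vision.get_image("wrist");b=cv2.cvtColor(b,cv2.COLOR_BGR2GRAY)
t=a[296:340,256:300]; r=cv2.matchTemplate(b[285:352,246:310],t,cv2.TM_CCOEFF_NORMED); _,v,_,l=cv2.minMaxLoc(r); print("rod top shift px",l[0]-10,l[1]-11,v)
s=ctrl.read_state(); print(s["eef_pos"],s["tool_rot"],s["force"],s["qd"].round(4),s["width"],s["clock"])
im=vision.get_image('scene');cv2.imwrite('pics/s23.png',im)
E
```

```text
clock: 20.7
eef_pos: [565.5, -218.1, 171.8]
tool_rot: [-3.142, 0.0, 1.139]
force: [0.6, -0.0, -2.4]
width: 12.3
rod top shift px 0 0 0.8358500003814697
[ 565.5292723  -218.06150434  171.78847321] [-3.14155518e+00 -3.34174886e-06  1.13880200e+00] [-0.04811846 -0.00698977 -3.12831379] [ 0.0007  0.0007  0.0003 -0.0001 -0.0001  0.0015  0.0021] 12.221790103663048 20.75
```

View pics/s23.png

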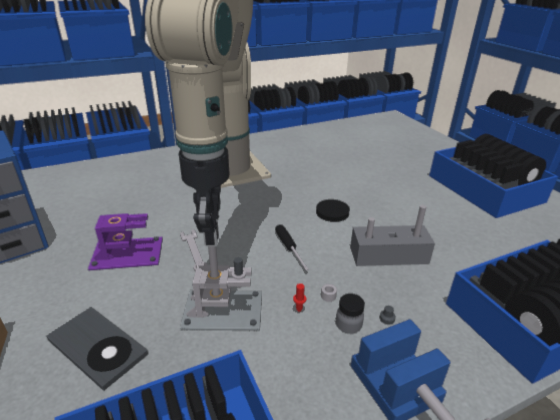

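The rod has not slipped and the arm is still. The pin hangs in the notch, scene (239,267), and both spare rods stand in the rack, (370,229) and (421,221).

```bash
python3 -c "
from cell import ctrl
print(ctrl.finish_job())"
```

```text
the job is handed in; nothing more can be done
None
```

I handed the job in at about 20.8 s. The service pin hangs by its collar in the side notch, and the arm is holding the longest rod upright through both bushings.

- **Nose position:** I could not see the nose directly, because the lower lug hides it from the cameras. From the tool height (171.8 mm) and the grip height I work it out to be about 23 mm above the table. That is about 15 mm below the lower lug and 15 mm above the base plate.
- **Grip and stillness:** The rod had not slipped since it was lifted: its top showed no shift in the wrist picture, though the image match was only fair (0.84). The tool was vertical and the arm practically still. The force was about 3 N, roughly the rod's weight, and it stayed within about 4 N in every reading I took while threading.
- **Everything else:** The last scene picture shows the pin upright in the notch and both shorter rods standing in the rack. The red pin and the purple bracket were not touched.

No check failed or disagreed.

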